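# Release a battery module from the board vice and hold it up level

## Task

Free the battery module from the board vice: wind the black handwheel anticlockwise (seen from above) to its stop, white dot at the green mark, so that both red jaws are fully open. Then lift the module by its orange handle straight up to about 10 cm above its nest, and finish while still holding it there, level, still and touching nothing but the gripper, as if for a look at its underside. Never tip the module, and leave the other things on the bench where they are.

Things in the scene. Friction and masses are not known exactly. Their poses are not given: they have to be found in the camera images.
- vice: Fixed board vice, long axis y. Dark base plate 130 x 370 x 12 mm (x, y, z), from y = -140 to +230 mm; an aluminium nest block 108 x 176 mm, top 30 mm up, with four black stubs (top 38 mm) 2 mm clear of the module's long sides; at +y a blue bevel box 84 x 70 mm, top 50 mm up, with a green mark on its -x side, under the black handwheel. Origin: on the bench (z = 0) under the nest's centre.
- nest (a point): Centre of the nest's top face, where the middle of the module's underside rests, 30 mm above the table. Axes as the vice's.
- wheel_top (a point): Point on the handwheel's vertical axis, level with the top of its rim, 86 mm above the bench, 190 mm along the vice's +y from its origin. The wheel is a plain round black rim, 60 mm in diameter and 20 mm tall, to be gripped across at any yaw; 16 mm are free between it and the blue box. A white dot on the rim marks its angle.
- wheel (a joint): Angle of the handwheel, rad. 0 = jaws fully closed, grows anticlockwise seen from above, hard stop at 3.6 = fully open (white dot at the green mark). Starts between 0 and 1.2, stays where it is left, needs about 0.15 N m. It drives both jaws outward together, 4 mm per rad.
- jaw_left: Grey sliding jaw with a red lip at the +y end of the nest, 60 mm wide, top 44 mm up. The lip hangs over the end of the module's board by 10.5 mm at wheel angle 0, 2 mm above it, and clears it from about 2.9 rad on. Origin: coincides with the vice's origin at wheel angle 0 and moves to +y with opening. Axes as the vice's.
- jaw_right: The same jaw, mirrored, at the -y end of the nest; opening moves it to -y.
- module: Loose battery module, about 0.46 kg (may differ by a quarter): green board 100 x 210 x 4 mm (x, y, z), on it a black holder with eight bays; six grey cells 18 mm in diameter lie in the bays towards -y (tops 26 mm up), the two bays nearest +y are empty. Origin: centre of the board's underside. z up, axes parallel to the vice's while in the nest.
- handle: Orange carrying handle fixed on the module, same origin and axes as the module: a straight bar 14 mm wide (x), 12 mm tall and 178 mm long (y), its centre line 70 mm above the module's underside, on an upright at each end. Grip the bar from above, fingers closing along the module's x.
- balance (a point): Point on the centre line of the handle bar straight above the module's centre of mass: 12 mm from the bar's middle towards the module's -y (the full end), 70 mm above its underside. Gripped here it hangs level.
- spare_board: Bystander: black circuit board 80 x 130 x 6 mm on the cardboard sheet. Origin: centre of underside.
- terminal_block: Bystander: orange terminal block 24 x 75 x 16 mm. Origin: centre of underside.
- screwdriver: Bystander: screwdriver 200 mm long with a yellow handle, lying along its x. Origin: middle, underside.
- meter: Bystander: yellow hand multimeter 150 x 80 x 38 mm. Origin: centre of underside.
- cell_tray: Bystander: blue tray 90 x 120 x 30 mm with grey cells standing in it up to 65 mm. Origin: centre of underside.
- screw_jar: Bystander: glass jar with red lid, 56 mm in diameter, 65 mm tall. Origin: centre of underside.
Things that resemble listed ones, but are neither listed nor needed, are in the scene too. What is shaped like the module but pink or purple is not meant.

How it is judged:
On the way, in this order (a step that is already met when the one before it is completed fails the run):
1. the handwheel is wound open to its stop while the module is still down in its nest (value of joint wheel above 3.4 rad and distance between module and nest below 0.01 m), for 0.2 s.
2. the module is clear of the vice, held level and still by its handle (z of module in the frame of nest above 0.07 m and angle between module's own z axis and vertical below 0.12 rad and linear speed of module below 0.03 m/s and contact force between the fingers and handle above 2 N), for 0.5 s.
At the end, for the whole second after the job is handed in: The handwheel is at its open stop (above 3.4 of 3.6 rad); the gripper's fingers hold the module by the handle, its underside 70 to 140 mm above the nest and within 40 mm of straight over it, tilted less than 0.12 rad, still (below 0.02 m/s and 0.1 rad/s) and not touching the vice (value of joint wheel above 3.4 rad and z of module in the frame of nest between 0.07 and 0.14 m and horizontal distance between module and nest below 0.04 m and angle between module's own z axis and vertical below 0.12 rad and linear speed of module below 0.02 m/s and angular speed of module below 0.1 rad/s and contact force between the fingers and handle above 2 N and contact force between module and vice below 0.1 N); the arm keeps its last pose, push and grip.
It fails at once if the module is tipped by more than 0.35 rad (angle between module's own z axis and vertical above 0.35 rad).
It fails at once if a bystander on the bench is moved by more than 30 mm (distance of any of spare_board, terminal_block, screwdriver, meter, cell_tray, screw_jar from where it was at the start of the episode above 0.03 m).
It also fails if it takes over 58 s, if anything falls off the work surface, if the arm or the gripper's body presses on something with over 40 N, if the wrist force passes 120 N, or if a joint passes its speed limit or range.

## Robot

A 7-joint arm with a two-finger parallel gripper is mounted at the origin on the work surface. World frame = base frame: x ahead of the robot, y to its left, z up, the work surface at z = 0. Lengths are in m, angles in rad, forces in N, time in s.
With the tool pointing down it reaches from about 0.4 to 0.925 m from the base axis. Payload 4.1 kg.
Tool frame: the origin (TCP) lies midway between the tips of the shut fingers; the grasp point (between the pads) lies 19 mm behind it; z points along the fingers, y is the line along which they close (so a half turn about z gives the same grasp; the last joint's range is limited). The gripper opens to 85 mm and grips with 20 to 120 N. Pads are 22 mm wide; open, the fingers measure 114 mm over their backs; the gripper's body (76 mm by 85 mm) begins 54 mm behind the grasp point. The pads swing forward as they close: fully open they stand 13 mm farther back than shut.
Start: joints at [-1.326, 0.398, 0.045, 1.537, -0.019, 1.207, -0.051], TCP at [0.219, 0.612, 0.231] pointing down, gripper open.
Joint ranges: [-2.82, 2.82], [-0.49, 2.23], [-1.37, 1.46], [0, 2.46], [-1.36, 4.5], [0.23, 2], [-2.94, 2.94]. Speed limits (rad/s): [2.57, 2.57, 3.14, 3.14, 3.14, 3.14, 3.14].

## Interface

Orientations are given as a unit quaternion [x, y, z, w].
In Python, from bench import robot gives the robot as it stands.
- The arm moves only by the tool step_arm, never from a script. Its arguments are lists of equal length, an entry for each row: "grip": the opening, from -1 (shut) to 1 (fully open); "linear": the shift along the tool's x, y, z scaled (see below), a list of three; "dr": the turn, a rotation vector about the tool's x, y, z scaled (see below), a list of three. In form: {"grip": [grip, ...], "linear": [[dx, dy, dz], ...], "dr": [[rx, ry, rz], ...]}. A call has exactly 5 rows; each row shifts and turns the commanded pose from where the row before left it, along the tool's axes as they then stand; what a row does not reach is not made up. The controller multiplies each number of a shift by 0.025 m and each number of a turn by 8 degrees. A row lasts 1/10 s, in which the tool goes at most 50 mm and 8.59 degrees, less where a joint would pass 70% of its speed; a pose out of reach is approached as far as the arm can. A call with a number of a shift or a turn outside -1 to 1 is refused whole. A call with a gripper value outside its range is refused whole. The fingers move at their own pace and stop on an object; "squeeze" is the grip in N (left out, the last holds). Time passes only in rows, so rows that do not move let the fingers close, or fill a call up. It gives the time, the measured TCP pose, the force, the opening and the grip force at its end, in the units of the state.
- robot.read_state(): the state, without advancing time (a new reading comes with each control period).
- robot.get_image(name): name is "side" or "top" or "wrist"; returns (picture, depth): 400x640x3 uint8, red, green, blue; 400x640 float32, m along the optical axis (not along the pixel's ray), 0 where there is no reading.
- robot.camera_model(name): a dict with "fovy" (degrees; the focal length in pixels is half the picture's height over the tangent of half this angle, whatever the lens; pixels are square), "cx", "cy" (the principal point, pixels), "rvec" (rotation vector, rad) and "tvec" (3), from world to camera coordinates, as OpenCV has them. Camera axes: x right, y down, z forward; pixel columns grow to the right and rows downward; lengths in m; the calibration is good to about 2 mm. The wrist camera is an equidistant fisheye: a pixel r from the principal point sees the ray r / f radians off the axis. A picture is of the moment at which its call begins: read the wrist's pose just before it. camera_model takes no time and is no camera call; for the wrist camera it gives the pose at the moment of the call.
- robot.close_job(): hands the job in; it is judged then, once.
The state is a dict: "time_s": time; "q": joint angles; "joint_velocities": joint speeds; "joint_torque": joint torques, N m; "position": TCP position; "eef_rot": TCP orientation; "contact_force": force on the tool from outside, world axes, zero at the start; "wrist_torque": the same for the moment, N m; "opening": finger opening in m; "grasp_force": force on a finger pad.
Only numpy, scipy, OpenCV 4.12 (cv2) and the standard library are available. Lean on these libraries where they do the work, as an engineer would, in place of code of your own. Each camera call takes 0.05 s, during which the arm holds its last target. There are 200 camera calls.

## Working session

There is one attempt and no reset: what is moved stays moved. The work goes in short steps, Python scripts to look and compute and a tool call to move; the robot and the scene stay as the last step left them, time stands still between calls to the robot, and variables do not carry over. Pictures are saved under pics/ and viewed, at most 10 in all, crops included, and the job is handed in when it is done.

Besides the shell and the picture viewer there is one more tool, called after "Call:" by a JSON object that holds its "fn" and its "kwargs". step_arm: Moves the arm, as the interface text tells. Shifts and turns lie within -1 to 1; 1 stands for 0.025 m of shift or 8 degrees of turn. Its arguments: {"type":"object","properties":{"grip":{"type":"array","items":{"type":"number"}},"linear":{"type":"array","items":{"type":"array","items":{"type":"number","minimum":-1,"maximum":1}}},"dr":{"type":"array","items":{"type":"array","items":{"type":"number","minimum":-1,"maximum":1}}},"squeeze":{"type":"number"}},"required":["grip","linear","dr"]}

```bash
mkdir -p pics; ls; cat > h.py <<'E'
import numpy as np,cv2
from bench import robot
def cam(n):
    m=robot.camera_model(n);f=200/np.tan(np.radians(m['fovy'])/2)
    R=cv2.Rodrigues(np.array(m['rvec'],float))[0];t=np.array(m['tvec'],float).ravel()
    return f,m['cx'],m['cy'],R,t
def ray(n,u,v,c=None):
    f,cx,cy,R,t=c or cam(n)
    x,y=(u-cx)/f,(v-cy)/f
    if n=='wrist':
        r=np.hypot(x,y);s=np.sinc(r/np.pi);d=np.array([x*s,y*s,np.cos(r)])
    else: d=np.array([x,y,1.])
    return -R.T@t,R.T@d
def onz(n,u,v,z,c=None):
    o,d=ray(n,u,v,c);return o+d*(z-o[2])/d[2]
def save(n,img): cv2.imwrite('pics/'+n,img[...,::-1])
E
python3 - <<'E'
from h import *
for n in('top','side'):
    c=robot.camera_model(n);print(n,c)
    i,d=robot.get_image(n);save(n+'0.png',i);np.savez(n+'0.npz',i=i,d=d)
print(robot.read_state())
E
```

```text
pics
top {'fovy': 55.014561827107855, 'cx': 324.86057982956925, 'cy': 196.89584942975685, 'rvec': array([ 2.17238885, -2.18264038,  0.06971903]), 'tvec': array([-0.02365874,  0.5417245 ,  1.38402859])}
side {'fovy': 42.238728897803625, 'cx': 319.20315834802346, 'cy': 195.04685783053924, 'rvec': array([ 2.33128793, -0.40723988,  0.19025016]), 'tvec': array([-0.51460843,  0.16410066,  1.53455135])}
{'time_s': 0.1, 'q': array([-1.32601812,  0.39914041,  0.04499895,  1.5377628 , -0.01873124,
        1.20690085, -0.0506862 ]), 'joint_velocities': array([ 0.00053736, -0.00143589,  0.00056277, -0.00221229, -0.00032938,
        0.00175757, -0.00115036]), 'joint_torque': array([ 3.70380105e-03, -4.76263690e+01,  1.37026448e+00, -2.54948992e+01,
        1.20843120e-02,  5.12176674e-03,  2.19202235e-06]), 'position': array([0.21883266, 0.61144441, 0.23034821]), 'eef_rot': array([ 1.70970456e-01,  9.85275749e-01, -8.88021089e-04, -1.13030176e-04]), 'contact_force': array([-0.51989525,  0.11662718,  0.25083517]), 'wrist_torque': array([0.02090511, 0.02809772, 0.00441276]), 'grasp_force': 0.0, 'opening': 0.08557380940662371}
```

View pics/top0.png

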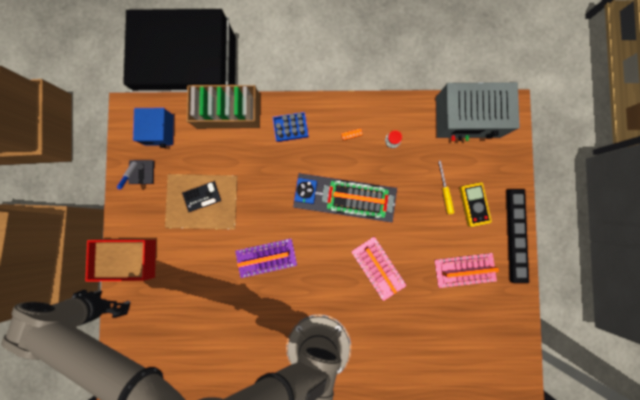

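View pics/side0.png

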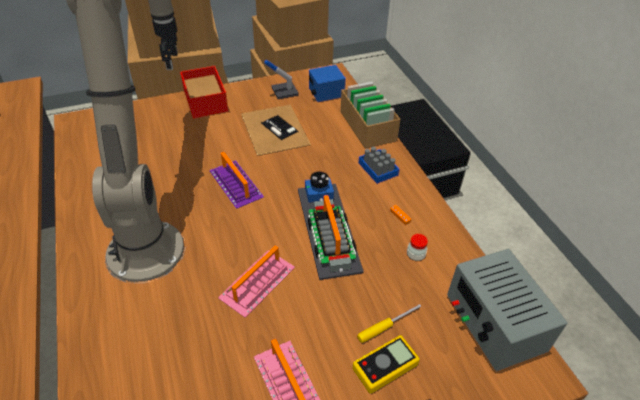

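The wanted module is the green one in the vice, with its orange handle at top (362,198). Lookalikes are the purple module at (266,258) and the pink ones at (379,268) and (467,270). The wheel sits on the blue box at (306,189). Now I'll measure and make a close crop.

```bash
python3 - <<'E'
from h import *
from scipy.spatial.transform import Rotation as Ro
z=np.load('top0.npz');i,d=z['i'],z['d']
hsv=cv2.cvtColor(i,cv2.COLOR_RGB2HSV)
roi=np.zeros(i.shape[:2],np.uint8);roi[165:228,285:405]=1
def m(lo,hi): return cv2.inRange(hsv,lo,hi)*roi
def st(name,k,zz):
    n,l,s,c=cv2.connectedComponentsWithStats((k>0).astype(np.uint8))
    for j in range(1,n):
        if s[j][4]>=8: 
            p=np.argwhere(l==j)[:,::-1].astype(np.float32);r=cv2.minAreaRect(p)
            print(name,s[j],c[j].round(1),onz('top',*c[j],zz).round(4),'depth',np.median(d[l==j]).round(3),[onz('top',*q,zz)[:2].round(3).tolist() for q in cv2.boxPoints(r)])
st('orange',m((8,180,150),(18,255,255)),.1)
st('blue',m((100,130,60),(125,255,255)),.05)
st('red',m((0,150,120),(6,255,255)),.044)
st('green',m((45,100,50),(80,255,255)),.034)
dk=m((0,0,0),(180,255,95));st('dark',dk,.012)
cr=cv2.resize(i[165:228,285:405],None,fx=6,fy=6,interpolation=cv2.INTER_CUBIC);save('crop.png',cr)
E
```

```text
orange [ 285  165  120   63 3635] [344.1 194.5] [ 0.5434 -0.0933  0.1   ] depth 1.425 [[0.647, 0.111], [0.645, -0.302], [0.431, -0.297], [0.433, 0.11]]
orange [334 192  51  13 233] [359.  197.5] [ 0.533  -0.1446  0.1   ] depth 1.318 [[0.538, -0.057], [0.555, -0.06], [0.527, -0.233], [0.51, -0.23]]
blue [298 178  19  26 173] [309.3 189.6] [0.5657 0.0292 0.05  ] depth 1.378 [[0.526, 0.081], [0.61, 0.068], [0.599, 0.002], [0.515, 0.015]]
blue [295 193   9   9  52] [298.3 198. ] [0.536  0.0685 0.05  ] depth 1.376 [[0.525, 0.08], [0.554, 0.08], [0.554, 0.052], [0.525, 0.052]]
red [328 187   4  15  30] [329.4 194.1] [ 0.5498 -0.043   0.044 ] depth 1.382 [[0.525, -0.036], [0.576, -0.043], [0.575, -0.05], [0.524, -0.043]]
red [384 195   4  16  35] [385.6 202.9] [ 0.5173 -0.2442  0.044 ] depth 1.376 [[0.493, -0.236], [0.546, -0.244], [0.545, -0.253], [0.491, -0.244]]
green [330 181   8  10  43] [333.5 185.1] [ 0.5832 -0.0578  0.034 ] depth 1.393 [[0.575, -0.037], [0.601, -0.05], [0.589, -0.075], [0.563, -0.062]]
green [381 189   8   9  35] [384.5 192.4] [ 0.5557 -0.242   0.034 ] depth 1.389 [
[... 3024 characters left out ...]
5 203.7] [ 0.5167 -0.1092  0.012 ] depth 1.376 [[0.511, -0.055], [0.541, -0.06], [0.523, -0.174], [0.493, -0.169]]
dark [367 203  12  10  69] [372.1 208.1] [ 0.5002 -0.1989  0.012 ] depth 1.368 [[0.491, -0.178], [0.52, -0.182], [0.513, -0.225], [0.484, -0.22]]
dark [334 211  11   3  23] [339.3 212.1] [ 0.486  -0.0788  0.012 ] depth 1.389 [[0.483, -0.059], [0.49, -0.059], [0.49, -0.096], [0.483, -0.096]]
dark [380 212  13   9  63] [387.6 216.7] [ 0.4684 -0.2551  0.012 ] depth 1.405 [[0.46, -0.227], [0.49, -0.232], [0.483, -0.272], [0.453, -0.267]]
dark [366 216  10   3  23] [370.5 216.9] [ 0.4679 -0.1927  0.012 ] depth 1.392 [[0.464, -0.176], [0.471, -0.176], [0.471, -0.209], [0.464, -0.209]]
```

View pics/crop.png

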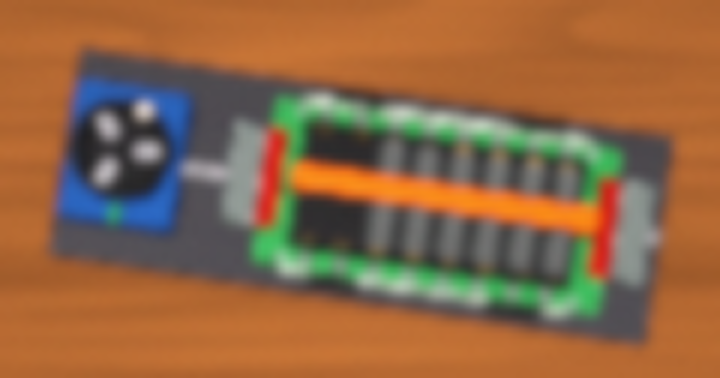

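The crop shows the green board with red lips, and the orange bar running from (300,178) to (605,218). The wheel is at (123,148), with its dot at (145,110) and the green mark at (113,213), so the dot needs about 200° anticlockwise. The bar and the lips agree on the centre, about (0.533,-0.145), and on a yaw of -9.2°. That puts the wheel near (0.563,0.043). Moving over the wheel.

Call:
{"fn": "step_arm", "kwargs": {"grip": [1,1,1,1,1], "linear": [[-1,-0.84,0],[-1,-0.84,0],[-1,-0.84,0],[-1,-0.84,0],[-1,-0.84,0]], "dr": [[0,0,0],[0,0,0],[0,0,0],[0,0,0],[0,0,0]]}}

```text
time_s: 0.6
position: [0.3017, 0.4695, 0.2309]
eef_rot: [0.171, 0.985, -0.0, -0.0]
contact_force: [-0.2, -0.6, -0.7]
opening: 0.0852
grasp_force: 0.0
```

Call:
{"fn": "step_arm", "kwargs": {"grip": [1,1,1,1,1], "linear": [[-1,-0.84,0],[-1,-0.84,0],[-1,-0.84,0],[-1,-0.84,0],[-1,-0.84,0]], "dr": [[0,0,0],[0,0,0],[0,0,0],[0,0,0],[0,0,0]]}}

```text
time_s: 1.1
position: [0.384, 0.3286, 0.231]
eef_rot: [0.171, 0.985, -0.0, -0.0]
contact_force: [1.1, -0.5, -0.1]
opening: 0.0854
grasp_force: 0.0
```

Call:
{"fn": "step_arm", "kwargs": {"grip": [1,1,1,1,1], "linear": [[-1,-0.84,0],[-1,-0.84,0],[-1,-0.84,0],[-1,-0.84,0],[-1,-0.84,0]], "dr": [[0,0,0],[0,0,0],[0,0,0],[0,0,0],[0,0,0]]}}

```text
time_s: 1.6
position: [0.4662, 0.1877, 0.231]
eef_rot: [0.171, 0.985, -0.0, -0.0]
contact_force: [0.6, -0.2, 0.4]
opening: 0.0853
grasp_force: 0.0
```

Call:
{"fn": "step_arm", "kwargs": {"grip": [1,1,1,1,1], "linear": [[-1,-0.84,0],[-1,-0.84,0],[-1,-0.84,0],[-1,-0.84,0],[-1,-0.84,0]], "dr": [[0,0,0],[0,0,0],[0,0,0],[0,0,0],[0,0,0]]}}

```text
time_s: 2.1
position: [0.5485, 0.0469, 0.231]
eef_rot: [0.171, 0.985, -0.0, -0.0]
contact_force: [1.1, 0.7, -0.5]
opening: 0.0858
grasp_force: 0.0
```

```bash
python3 - <<'E'
from h import *
s=robot.read_state();print(s['q'].round(3),s['position'],s['eef_rot'],s['time_s'])
c=cam('wrist');i,d=robot.get_image('wrist');save('w1.png',i);np.savez('w1.npz',i=i,d=d,R=c[3],t=c[4],f=c[:3])
E
```

```text
[-0.537  0.239  0.445  1.786 -0.113  1.142  1.171] [0.54847041 0.04692096 0.23096304] [ 1.70943313e-01  9.85280812e-01 -5.23720283e-06 -3.25538669e-04] 2.1
```

View pics/w1.png

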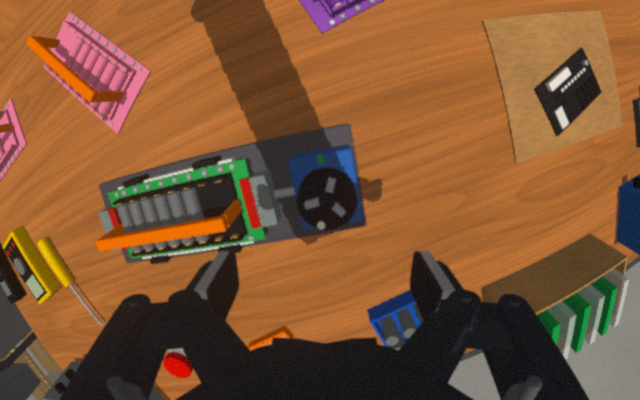

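The wrist view shows the wheel at (328,198), its white dot at (321,225), the green mark at (320,159) and the handle from (100,243) to (240,213). I'll refine using depth points.

```bash
cat > pc.py <<'E'
from h import *
def cloud(i,d,R,t,f):
    v,u=np.mgrid[:400,:640];x=(u-f[1])/f[0];y=(v-f[2])/f[0];r=np.hypot(x,y)+1e-9
    k=np.tan(np.minimum(r,1.4))/r
    return (np.stack([x*k*d,y*k*d,d],-1)-t)@R
def rep(i,d,R,t,f):
    W=cloud(i,d,R,t,f);hsv=cv2.cvtColor(i,cv2.COLOR_RGB2HSV);v,u=np.mgrid[:400,:640]
    org=(cv2.inRange(hsv,(8,180,120),(18,255,255))>0)&(d>0)&(abs(W[...,2]-.1)<.012)&(abs(W[...,0]-.53)<.06)&(abs(W[...,1]+.145)<.14)
    print('bar z',np.percentile(W[org][:,2],[5,50,95]).round(4) if org.any() else None)
    top=org&(W[...,2]>.102);P=W[top]
    if len(P)>20:
        r=cv2.minAreaRect(P[:,:2].astype(np.float32));print('bar',r,len(P))
    dk=(hsv[...,2]<70)&(d>0)&(abs(W[...,2]-.086)<.006)&(np.hypot(W[...,0]-.563,W[...,1]-.043)<.05)
    P=W[dk]
    if len(P)>20: print('wheel z',np.median(P[:,2]),cv2.minEnclosingCircle(P[:,:2].astype(np.float32)),cv2.fitEllipse(cv2.convexHull(P[:,:2].astype(np.float32))),len(P))
    wh=(hsv[...,2]>150)&(hsv[...,1]<50)&(d>0)&(abs(W[...,2]-.086)<.008)&(np.hypot(W[...,0]-.563,W[...,1]-.043)<.04)
    if wh.any(): print('white',W[wh].mean(0),wh.sum())
    g=cv2.inRange(hsv,(60,100,30),(90,255,255))>0;g&=(abs(W[...,2]-.045)<.02)&(np.hypot(W[...,0]-.563,W[...,1]-.043)<.055)
    if g.any(): print('mark',W[g].mean(0),g.sum())
    red=(cv2.inRange(hsv,(0,150,80),(6,255,255))>0)&(abs(W[...,2]-.044)<.006)&(abs(W[...,0]-.533)<.06)&(abs(W[...,1]+.145)<.15)
    for nm,k in(('redL',red&(W[...,1]>-.145)),('redR',red&(W[...,1]<-.145))):
        if k.any(): print(nm,cv2.minAreaRect(W[k][:,:2].astype(np.float32)),k.sum())
E
python3 - <<'E'
from pc import *
z=np.load('w1.npz');rep(z['i'],z['d'],z['R'],z['t'],z['f'])
E
```

```text
bar z [0.0987 0.1063 0.1076]
bar ((0.5330619215965271, -0.1438697874546051), (0.17846888303756714, 0.014720452949404716), 80.8281021118164) 1695
wheel z 0.08641866551239548 ((0.5638156533241272, 0.04266480728983879), 0.030743323266506195) ((0.5636225342750549, 0.04302768409252167), (0.05980706214904785, 0.06013547256588936), 99.43119049072266) 1519
mark [0.52809406 0.0486473  0.05139567] 56
redL ((0.5491655468940735, -0.04437787085771561), (0.010909168981015682, 0.05818569287657738), 80.9192886352539) 433
redR ((0.5192344188690186, -0.24068430066108704), (0.018372492864727974, 0.06031811609864235), 81.82538604736328) 156
```

The bar comes out at 178.5 × 14.7 mm centred on (0.5331,-0.1439), and the wheel at 60 mm diameter centred on (0.5635,0.0431). Both match the given sizes. Next I align over the wheel and pre-turn the tool, since q7 positive is anticlockwise.

Call:
{"fn": "step_arm", "kwargs": {"grip": [1,1,1,1,1], "linear": [[-0.62,0.06,0],[0,0,0],[0,0,0],[0,0,0],[0,0,0]], "dr": [[0,0,0],[0,0,1],[0,0,1],[0,0,1],[0,0,1]]}}

```text
time_s: 2.65
position: [0.5629, 0.0444, 0.2308]
eef_rot: [0.439, 0.899, -0.0, -0.0]
contact_force: [-0.4, 1.6, -0.0]
opening: 0.0855
grasp_force: 0.0
```

Call:
{"fn": "step_arm", "kwargs": {"grip": [1,1,1,1,1], "linear": [[0,0,0],[0,0,0],[0,0,0],[0,0,0],[0,0,0]], "dr": [[0,0,1],[0,0,1],[0,0,1],[0,0,1],[0,0,1]]}}

```text
time_s: 3.15
position: [0.5629, 0.0445, 0.2309]
eef_rot: [0.719, 0.695, -0.0, -0.0]
contact_force: [0.1, -0.3, -0.1]
opening: 0.0853
grasp_force: 0.0
```

Call:
{"fn": "step_arm", "kwargs": {"grip": [1,1,1,1,1], "linear": [[0,0,0],[0,0,0],[0,0,0],[0,0,0],[0,0,0]], "dr": [[0,0,1],[0,0,1],[0,0,1],[0,0,1],[0,0,1]]}}

```text
time_s: 3.65
position: [0.5629, 0.0445, 0.2309]
eef_rot: [0.914, 0.407, -0.0, -0.0]
contact_force: [-0.7, 0.1, -0.1]
opening: 0.0853
grasp_force: 0.0
```

Call:
{"fn": "step_arm", "kwargs": {"grip": [1,1,1,1,1], "linear": [[0,0,0],[0,0,0],[0,0,0],[0,0,0],[0,0,0]], "dr": [[0,0,1],[0,0,1],[0,0,1],[0,0,1],[0,0,1]]}}

```text
time_s: 4.15
position: [0.5629, 0.0446, 0.2309]
eef_rot: [0.998, 0.07, -0.0, -0.0]
contact_force: [1.0, 0.1, 0.5]
opening: 0.0856
grasp_force: 0.0
```

Call:
{"fn": "step_arm", "kwargs": {"grip": [1,1,1,1,1], "linear": [[0,0,0],[0,0,0],[0,0,0],[0,0,0],[0,0,0]], "dr": [[0,0,1],[0,0,1],[0,0,1],[0,0,0],[0,0,0]]}}

```text
time_s: 4.65
position: [0.5631, 0.0445, 0.231]
eef_rot: [0.991, -0.135, -0.0, 0.0]
contact_force: [-0.2, -0.4, -0.8]
opening: 0.0853
grasp_force: 0.0
```

```bash
cat > to.py <<'E'
from h import *
from scipy.spatial.transform import Rotation as Ro
import sys
s=robot.read_state();R=Ro.from_quat(s['eef_rot'])
g=np.array([float(a) for a in sys.argv[1:4]])
print('t',s['time_s'],'q',s['q'].round(3),'pos',s['position'].round(4),'open',s['opening'],'F',s['contact_force'].round(1),'M',s['wrist_torque'].round(2),'gf',s['grasp_force'])
print('tooly az',np.degrees(np.arctan2(*R.as_matrix()[[1,0],1])).round(2),'zaxis',R.as_matrix()[:,2].round(3),'units',(R.inv().apply(g-s['position'])/.025).round(3))
E
python3 to.py .5635 .0431 .052
```

```text
t 4.65 q [-0.958  0.418  1.059  1.763 -0.39   1.193 -1.629] pos [0.5631 0.0445 0.231 ] open 0.08529644979624888 F [-0.2 -0.4 -0.8] M [-0.01 -0.02  0.03] gf 0.0
tooly az -105.51 zaxis [-0.001 -0.    -1.   ] units [0.033 0.049 7.159]
```

Call:
{"fn": "step_arm", "kwargs": {"grip": [1,1,1,1,1], "linear": [[0.03,0.05,1],[0,0,1],[0,0,1],[0,0,1],[0,0,1]], "dr": [[0,0,0],[0,0,0],[0,0,0],[0,0,0],[0,0,0]]}}

```text
time_s: 5.15
position: [0.5637, 0.0431, 0.1053]
eef_rot: [0.991, -0.135, -0.0, -0.0]
contact_force: [-0.5, 0.6, -0.8]
opening: 0.0856
grasp_force: 0.0
```

Call:
{"fn": "step_arm", "kwargs": {"grip": [1,1,1,1,1], "linear": [[0,0,0.7],[0,0,0.7],[0,0,0.5],[0,0,0.26],[0,0,0]], "dr": [[0,0,0],[0,0,0],[0,0,0],[0,0,0],[0,0,0]]}}

```text
time_s: 5.65
position: [0.5634, 0.0429, 0.0517]
eef_rot: [0.991, -0.136, -0.0, 0.0]
contact_force: [-0.7, 0.3, -0.6]
opening: 0.0856
grasp_force: 0.0
```

Call:
{"fn": "step_arm", "kwargs": {"grip": [-1,-1,-1,-1,-1], "linear": [[0,0,0],[0,0,0],[0,0,0],[0,0,0],[0,0,0]], "dr": [[0,0,0],[0,0,0],[0,0,0],[0,0,0],[0,0,0]], "squeeze": 40}}

```text
time_s: 6.15
position: [0.5648, 0.0439, 0.0536]
eef_rot: [0.991, -0.136, 0.001, -0.001]
contact_force: [-0.6, 1.6, 5.6]
opening: 0.0591
grasp_force: 42.9
```

```bash
python3 to.py .5635 .0431 .052
```

```text
t 6.15 q [-0.792  0.621  0.86   1.923 -0.612  0.879 -1.46 ] pos [0.5648 0.0439 0.0536] open 0.05905583027713016 F [-0.6  1.6  5.6] M [ 0.57  0.19 -0.01] gf 42.94307291507721
tooly az -105.68 zaxis [ 0.002  0.002 -1.   ] units [-0.043  0.045  0.065]
```

Call:
{"fn": "step_arm", "kwargs": {"grip": [-1,-1,-1,-1,-1], "linear": [[0,0,0],[0,0,0],[0,0,0],[0,0,0],[0,0,0]], "dr": [[0,0,-0.5],[0,0,-0.8],[0,0,-0.8],[0,0,-0.8],[0,0,-0.8]]}}

```text
time_s: 6.65
position: [0.5649, 0.0446, 0.0536]
eef_rot: [0.992, 0.123, 0.001, -0.001]
contact_force: [-1.1, 3.8, 4.3]
opening: 0.0588
grasp_force: 43.3
```

```bash
python3 to.py .5635 .0431 .052
```

```text
t 6.65 q [-0.707  0.566  0.73   1.921 -0.504  0.842 -1.033] pos [0.5649 0.0446 0.0536] open 0.058752718601748924 F [-1.1  3.8  4.3] M [ 0.89  0.22 -0.17] gf 43.264392614364624
tooly az -75.82 zaxis [ 0.002  0.003 -1.   ] units [-0.067  0.045  0.065]
```

Call:
{"fn": "step_arm", "kwargs": {"grip": [-1,-1,-1,-1,-1], "linear": [[0,0,0],[0,0,0],[0,0,0],[0,0,0],[0,0,0]], "dr": [[0,0,-0.9],[0,0,-0.9],[0,0,-0.9],[0,0,-0.9],[0,0,-0.9]]}}

```text
time_s: 7.15
position: [0.5643, 0.0453, 0.0536]
eef_rot: [0.905, 0.424, 0.001, -0.002]
contact_force: [-2.7, 5.5, 5.6]
opening: 0.0588
grasp_force: 43.2
```

Call:
{"fn": "step_arm", "kwargs": {"grip": [-1,-1,-1,-1,-1], "linear": [[0,0,0],[0,0,0],[0,0,0],[0,0,0],[0,0,0]], "dr": [[0,0,-0.9],[0,0,-0.9],[0,0,-0.9],[0,0,-0.9],[0,0,-0.9]]}}

```text
time_s: 7.65
position: [0.5635, 0.0456, 0.0536]
eef_rot: [0.73, 0.684, 0.001, -0.002]
contact_force: [-3.6, 4.6, 7.7]
opening: 0.0586
grasp_force: 43.3
```

Call:
{"fn": "step_arm", "kwargs": {"grip": [-1,-1,-1,-1,-1], "linear": [[0,0,0],[0,0,0],[0,0,0],[0,0,0],[0,0,0]], "dr": [[0,0,-0.9],[0,0,-0.9],[0,0,-0.9],[0,0,-0.9],[0,0,-0.9]]}}

```text
time_s: 8.15
position: [0.5627, 0.0453, 0.0536]
eef_rot: [0.483, 0.876, 0.001, -0.002]
contact_force: [-5.4, 4.9, 10.4]
opening: 0.0588
grasp_force: 43.5
```

```bash
python3 to.py .5635 .0431 .052; python3 - <<'E'
from pc import *
c=cam('wrist');i,d=robot.get_image('wrist');rep(i,d,c[3],c[4],c[:3])
E
```

```text
t 8.15 q [-0.358  0.461  0.257  1.914 -0.165  0.789  0.553] pos [0.5627 0.0453 0.0536] open 0.05884313390144036 F [-5.4  4.9 10.4] M [ 0.76  1.31 -0.19] gf 43.5088187456131
tooly az 32.25 zaxis [-0.002  0.003 -1.   ] units [-0.092 -0.022  0.063]
bar z None
wheel z 0.0863834445561181 ((0.5597738027572632, 0.04941032826900482), 0.04306144267320633) ((0.5624731779098511, 0.04378180950880051), (0.05722753331065178, 0.08565074950456619), 126.06382751464844) 8042
white [0.55714057 0.06817236 0.08738731] 267
mark [0.52831483 0.04873632 0.05152386] 232
redL ((0.5674447417259216, -0.03298759460449219), (0.004329643212258816, 0.009607333689928055), 48.151485443115234) 47
```

Call:
{"fn": "step_arm", "kwargs": {"grip": [-1,-1,-1,-1,-1], "linear": [[0,0,0],[0,0,0],[0,0,0],[0,0,0],[0,0,0]], "dr": [[0,0,-0.9],[0,0,-0.9],[0,0,-0.9],[0,0,-0.9],[0,0,-0.9]]}}

```text
time_s: 8.7
position: [0.5622, 0.0447, 0.0535]
eef_rot: [0.189, 0.982, 0.001, -0.002]
contact_force: [-6.9, 4.7, 10.5]
opening: 0.0586
grasp_force: 43.6
```

Call:
{"fn": "step_arm", "kwargs": {"grip": [-1,-1,-1,-1,-1], "linear": [[0,0,0],[0,0,0],[0,0,0],[0,0,0],[0,0,0]], "dr": [[0,0,-0.6],[0,0,-0.6],[0,0,-0.5],[0,0,-0.5],[0,0,-0.5]]}}

```text
time_s: 9.2
position: [0.5621, 0.0442, 0.0536]
eef_rot: [0.003, 1.0, 0.001, -0.002]
contact_force: [-6.6, 2.8, 11.4]
opening: 0.0591
grasp_force: 43.7
```

```bash
python3 to.py .5635 .0431 .052; python3 - <<'E'
from pc import *
c=cam('wrist');i,d=robot.get_image('wrist');rep(i,d,c[3],c[4],c[:3]);save('w2.png',i)
E
```

```text
t 9.2 q [-0.169  0.446  0.019  1.909 -0.014  0.789  1.424] pos [0.5621 0.0442 0.0536] open 0.05909279114163805 F [-6.6  2.8 11.4] M [ 0.22  1.37 -0.09] gf 43.65948021411896
tooly az 89.71 zaxis [-0.003  0.001 -1.   ] units [-0.054 -0.042  0.062]
bar z [0.0928 0.1056 0.1072]
bar ((0.5409153699874878, -0.09505800902843475), (0.08096537739038467, 0.01547433715313673), 80.43844604492188) 2680
wheel z 0.08634812446413802 ((0.5560758113861084, 0.04261881858110428), 0.0429198294878006) ((0.562829852104187, 0.04162633419036865), (0.05721457675099373, 0.08646845072507858), 3.512990951538086) 7941
white [0.53820078 0.05103091 0.08618429] 360
mark [0.52825955 0.04861098 0.05149105] 251
redL ((0.5519709587097168, -0.031047644093632698), (0.0120464526116848, 0.059927333146333694), 81.02408599853516) 1773
```

View pics/w2.png

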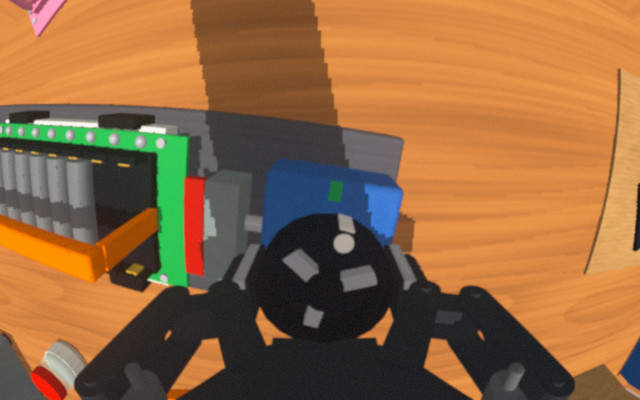

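The dot at (344,243) is almost under the green mark at (336,191), with about 9° left, and the red lip has cleared the board. Creeping to the stop.

Call:
{"fn": "step_arm", "kwargs": {"grip": [-1,-1,-1,-1,-1], "linear": [[0,0,0],[0,0,0],[0,0,0],[0,0,0],[0,0,0]], "dr": [[0,0,-0.3],[0,0,-0.3],[0,0,-0.3],[0,0,-0.3],[0,0,0]]}}

```text
time_s: 9.75
position: [0.5625, 0.0441, 0.0535]
eef_rot: [-0.079, 0.997, 0.001, -0.001]
contact_force: [-5.7, 3.6, 9.3]
opening: 0.0586
grasp_force: 43.6
```

```bash
python3 to.py .5635 .0431 .052; python3 - <<'E'
from pc import *
c=cam('wrist');i,d=robot.get_image('wrist');rep(i,d,c[3],c[4],c[:3])
E
```

```text
t 9.75 q [-0.137  0.446 -0.019  1.908  0.009  0.789  1.568] pos [0.5625 0.0441 0.0535] open 0.058611770588293415 F [-5.7  3.6  9.3] M [ 0.38  1.12 -0.41] gf 43.634430170059204
tooly az 99.03 zaxis [-0.002  0.002 -1.   ] units [-0.034 -0.044  0.059]
bar z [0.093  0.1056 0.1072]
bar ((0.5413594245910645, -0.09257104992866516), (0.07469309866428375, 0.015419159084558487), 80.88138580322266) 2969
wheel z 0.08637602119205653 ((0.5566551685333252, 0.04137995094060898), 0.04298669844865799) ((0.562354564666748, 0.04276972636580467), (0.05692632496356964, 0.08430135995149612), 6.594316005706787) 7979
white [0.5373515  0.0470667  0.08620938] 366
mark [0.52823148 0.04852146 0.05148067] 253
redL ((0.5520720481872559, -0.03055640310049057), (0.012542393058538437, 0.060010913759469986), 81.3689956665039) 1988
```

Call:
{"fn": "step_arm", "kwargs": {"grip": [-1,-1,-1,-1,-1], "linear": [[0,0,0],[0,0,0],[0,0,0],[0,0,0],[0,0,0]], "dr": [[0,0,-0.3],[0,0,-0.2],[0,0,0],[0,0,0],[0,0,0]]}}

```text
time_s: 10.3
position: [0.5643, 0.0444, 0.0534]
eef_rot: [-0.112, 0.994, 0.002, 0.001]
contact_force: [-1.8, 4.0, 7.2]
opening: 0.0591
grasp_force: 43.7
```

```bash
python3 to.py .5635 .0431 .052
```

```text
t 10.3 q [-0.125  0.447 -0.035  1.907  0.017  0.787  1.627] pos [0.5643 0.0444 0.0534] open 0.05909538827518662 F [-1.8  4.   7.2] M [ 0.99  0.5  -1.5 ] gf 43.67189705371857
tooly az 102.86 zaxis [ 0.001  0.003 -1.   ] units [ 0.043 -0.045  0.054]
```

The reaction torque is 1.5 N m, so the wheel is firmly on its stop. Releasing and rising.

Call:
{"fn": "step_arm", "kwargs": {"grip": [1,1,1,1,1], "linear": [[0,0,0],[0,0,0],[0,0,0],[0,0,0],[0,0,0]], "dr": [[0,0,0],[0,0,0],[0,0,0],[0,0,0],[0,0,0]]}}

```text
time_s: 10.8
position: [0.5637, 0.0425, 0.0521]
eef_rot: [-0.114, 0.993, -0.0, -0.0]
contact_force: [-0.1, -0.5, -0.7]
opening: 0.0853
grasp_force: 0.0
```

Call:
{"fn": "step_arm", "kwargs": {"grip": [1,1,1,1,1], "linear": [[0,0,-0.5],[0,0,-1],[0,0,-1],[0,0,-1],[0,0,-1]], "dr": [[0,0,0],[0,0,0],[0,0,0],[0,0,0],[0,0,0]]}}

```text
time_s: 11.3
position: [0.5639, 0.0428, 0.1668]
eef_rot: [-0.114, 0.993, -0.0, 0.001]
contact_force: [0.8, -0.2, -0.5]
opening: 0.0854
grasp_force: 0.0
```

Call:
{"fn": "step_arm", "kwargs": {"grip": [1,1,1,1,1], "linear": [[0,0,-1],[0,0,-0.5],[0,0,0],[0,0,0],[0,0,0]], "dr": [[0,0,0],[0,0,1],[0,0,1],[0,0,1],[0,0,1]]}}

```text
time_s: 11.8
position: [0.5639, 0.0428, 0.2035]
eef_rot: [0.167, 0.986, 0.0, 0.001]
contact_force: [0.5, 0.7, -0.1]
opening: 0.0853
grasp_force: 0.0
```

```bash
python3 to.py .5312 -.1558 .2; python3 - <<'E'
from pc import *
c=cam('wrist');i,d=robot.get_image('wrist');rep(i,d,c[3],c[4],c[:3]);save('w3.png',i)
E
```

```text
t 11.8 q [-0.195  0.271  0.052  1.778 -0.016  1.092  1.098] pos [0.5639 0.0428 0.2035] open 0.08534526628975123 F [ 0.5  0.7 -0.1] M [ 0.05  0.06 -0.04] gf 0.0
tooly az 70.78 zaxis [ 0.001  0.    -1.   ] units [-1.379 -7.932  0.138]
bar z [0.0986 0.1063 0.1075]
bar ((0.5333131551742554, -0.143926203250885), (0.17846117913722992, 0.014776180498301983), 80.89724731445312) 1953
wheel z 0.08642248122873446 ((0.5640650987625122, 0.0431348979473114), 0.030626527965068817) ((0.5636217594146729, 0.04300643503665924), (0.059522178024053574, 0.06006849557161331), 90.14907836914062) 1837
white [0.55534137 0.06277919 0.08174345] 5
mark [0.52817397 0.04854543 0.05149253] 69
redL ((0.5520422458648682, -0.03055657260119915), (0.011693563312292099, 0.06001001223921776), 81.26480865478516) 594
redR ((0.516459047794342, -0.25726884603500366), (0.013913056813180447, 0.0590263307094574), 81.99984741210938) 188
```

View pics/w3.png

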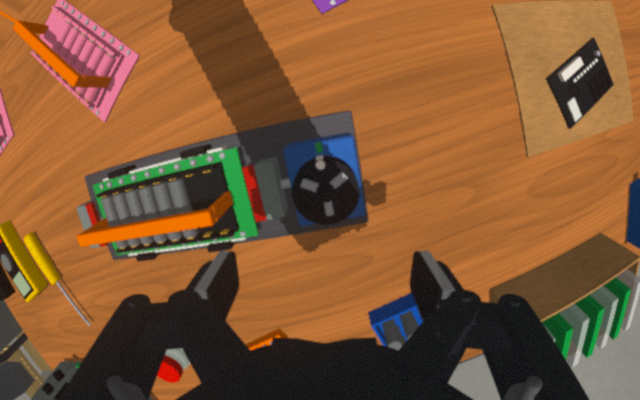

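The dot at (320,165) sits at the green mark (319,150), and the module hasn't moved. Going over the balance point and turning the tool y axis to -9.15°.

Call:
{"fn": "step_arm", "kwargs": {"grip": [1,1,1,1,1], "linear": [[-0.17,-0.99,0],[-0.17,-0.99,0],[-0.17,-0.99,0],[-0.17,-0.99,0],[-0.17,-0.99,0]], "dr": [[0,0,0],[0,0,0],[0,0,0],[0,0,0],[0,0,0]]}}

```text
time_s: 12.35
position: [0.5437, -0.0821, 0.2031]
eef_rot: [0.163, 0.987, 0.0, 0.0]
contact_force: [-0.5, 0.6, -0.8]
opening: 0.0857
grasp_force: 0.0
```

Call:
{"fn": "step_arm", "kwargs": {"grip": [1,1,1,1,1], "linear": [[-0.17,-0.99,0],[-0.17,-0.99,0],[-0.17,-0.99,0],[0,0,0],[0,0,0]], "dr": [[0,0,0],[0,0,0],[0,0,0],[0,0,1],[0,0,1]]}}

```text
time_s: 12.85
position: [0.5315, -0.1568, 0.2031]
eef_rot: [0.302, 0.953, 0.0, 0.0]
contact_force: [0.4, 0.4, -0.3]
opening: 0.0853
grasp_force: 0.0
```

Call:
{"fn": "step_arm", "kwargs": {"grip": [1,1,1,1,1], "linear": [[0,0,0],[0,0,0],[0,0,0],[0,0,0],[0,0,0]], "dr": [[0,0,1],[0,0,1],[0,0,1],[0,0,1],[0,0,1]]}}

```text
time_s: 13.35
position: [0.5319, -0.1555, 0.203]
eef_rot: [0.609, 0.793, 0.0, 0.0]
contact_force: [-0.4, 0.4, -0.2]
opening: 0.0852
grasp_force: 0.0
```

Call:
{"fn": "step_arm", "kwargs": {"grip": [1,1,1,1,1], "linear": [[0,0,0],[0,0,0],[0,0,0],[0,0,0],[0,0,0]], "dr": [[0,0,1],[0,0,1],[0,0,1],[0,0,0],[0,0,0]]}}

```text
time_s: 13.85
position: [0.5319, -0.1554, 0.2027]
eef_rot: [0.758, 0.652, 0.0, 0.0]
contact_force: [0.2, -0.5, -0.1]
opening: 0.0854
grasp_force: 0.0
```

```bash
python3 to.py .5313 -.1557 .083;python3 - <<'E'
from pc import *
c=cam('wrist');i,d=robot.get_image('wrist');rep(i,d,c[3],c[4],c[:3])
E
```

```text
t 13.85 q [-0.102  0.266  0.371  1.812 -0.108  1.083  0.158] pos [ 0.5319 -0.1554  0.2027] open 0.08538006031446663 F [ 0.2 -0.5 -0.1] M [-0.03 -0.04 -0.04] gf 0.0
tooly az -8.65 zaxis [ 0.001  0.    -1.   ] units [-0.016 -0.026  4.79 ]
bar z [0.1053 0.1065 0.1076]
bar ((0.5336161255836487, -0.14415234327316284), (0.17624452710151672, 0.013550483621656895), 80.94022369384766) 3402
redL ((0.5523218512535095, -0.03157760947942734), (0.012128042057156563, 0.05939484015107155), 81.38740539550781) 791
redR ((0.5167036652565002, -0.2575894296169281), (0.013232458382844925, 0.059672318398952484), 81.56481170654297) 408
```

Call:
{"fn": "step_arm", "kwargs": {"grip": [1,1,1,1,1], "linear": [[0,-0.02,1],[0,0,1],[0,0,1],[0,0,1],[0,0,0.5]], "dr": [[0,0,0.06],[0,0,0],[0,0,0],[0,0,0],[0,0,0]]}}

```text
time_s: 14.4
position: [0.53, -0.155, 0.0879]
eef_rot: [0.762, 0.648, -0.001, -0.001]
contact_force: [-0.4, 0.3, -0.8]
opening: 0.0856
grasp_force: 0.0
```

Call:
{"fn": "step_arm", "kwargs": {"grip": [1,1,1,1,1], "linear": [[0,0,0.37],[0,0,0],[0,0,0],[0,0,0],[0,0,0]], "dr": [[0,0,0],[0,0,0],[0,0,0],[0,0,0],[0,0,0]]}}

```text
time_s: 14.9
position: [0.5321, -0.1556, 0.0815]
eef_rot: [0.762, 0.647, 0.001, 0.001]
contact_force: [0.2, -0.4, 0.9]
opening: 0.0852
grasp_force: 0.0
```

Call:
{"fn": "step_arm", "kwargs": {"grip": [-1,-1,-1,-1,-1], "linear": [[0,0,0],[0,0,0],[0,0,0],[0,0,0],[0,0,0]], "dr": [[0,0,0],[0,0,0],[0,0,0],[0,0,0],[0,0,0]], "squeeze": 60}}

```text
time_s: 15.4
position: [0.5311, -0.1553, 0.0806]
eef_rot: [0.762, 0.647, -0.0, -0.0]
contact_force: [-4.6, 1.8, 14.0]
opening: 0.0131
grasp_force: 60.5
```

Call:
{"fn": "step_arm", "kwargs": {"grip": [-1,-1,-1,-1,-1], "linear": [[0,0,0],[0,0,0],[0,0,0],[0,0,0],[0,0,0]], "dr": [[0,0,0],[0,0,0],[0,0,0],[0,0,0],[0,0,0]]}}

```text
time_s: 15.9
position: [0.5312, -0.1554, 0.0806]
eef_rot: [0.763, 0.647, -0.0, -0.0]
contact_force: [-1.9, 0.9, 4.2]
opening: 0.0126
grasp_force: 59.4
```

```bash
python3 to.py .5313 -.1557 .181
```

```text
t 15.9 q [-0.065  0.412  0.338  1.926 -0.181  0.833  0.206] pos [ 0.5312 -0.1554  0.0806] open 0.012555366102554486 F [-1.9  0.9  4.2] M [ 0.13  0.37 -0.03] gf 59.35140609741211
tooly az -9.37 zaxis [-0.  0. -1.] units [-0.012  0.006 -4.015]
```

Call:
{"fn": "step_arm", "kwargs": {"grip": [-1,-1,-1,-1,-1], "linear": [[0,0,-0.1],[0,0,-0.2],[0,0,-0.2],[0,0,-0.2],[0,0,0]], "dr": [[0,0,0],[0,0,0],[0,0,0],[0,0,0],[0,0,0]]}}

```text
time_s: 16.4
position: [0.5319, -0.1556, 0.0988]
eef_rot: [0.763, 0.647, 0.001, 0.001]
contact_force: [0.4, -1.1, -5.4]
opening: 0.0131
grasp_force: 58.6
```

```bash
python3 to.py .5313 -.1557 .181;python3 - <<'E'
from h import *
i,d=robot.get_image('side');save('s2.png',cv2.resize(i[150:300,260:400],None,fx=4,fy=4))
E
```

```text
t 16.4 q [-0.072  0.387  0.346  1.913 -0.169  0.868  0.196] pos [ 0.5319 -0.1556  0.0988] open 0.013118251125931667 F [ 0.4 -1.1 -5.4] M [-0.04 -0.08 -0.04] gf 58.575124740600586
tooly az -9.38 zaxis [ 0.002 -0.    -1.   ] units [-0.008 -0.018 -3.288]
```

View pics/s2.png

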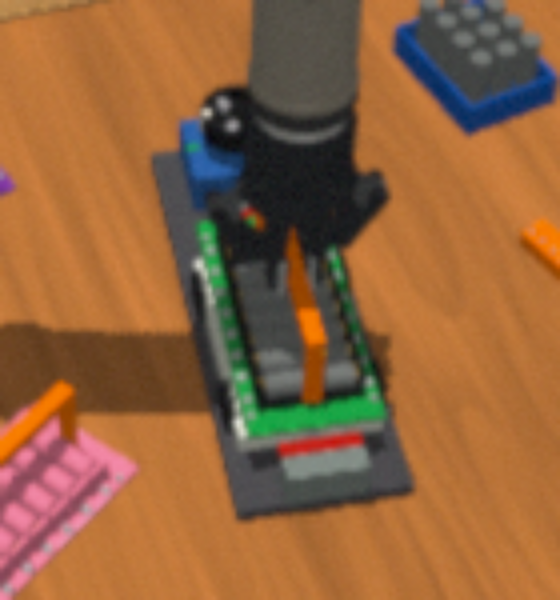

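The crop shows the module hanging freely above the nest. Its board edge (310,415) is over the red lip (320,445), it's level, and the load is about 5 N. Lifting the rest of the way.

Call:
{"fn": "step_arm", "kwargs": {"grip": [-1,-1,-1,-1,-1], "linear": [[0,0,-0.3],[0,0,-0.4],[0,0,-0.4],[0,0,-0.4],[0,0,-0.4]], "dr": [[0,0,0],[0,0,0],[0,0,0],[0,0,0],[0,0,0]]}}

```text
time_s: 16.95
position: [0.5315, -0.1555, 0.1468]
eef_rot: [0.763, 0.647, 0.0, 0.0]
contact_force: [0.3, -0.6, -5.6]
opening: 0.0129
grasp_force: 58.7
```

Call:
{"fn": "step_arm", "kwargs": {"grip": [-1,-1,-1,-1,-1], "linear": [[0,0,-0.4],[0,0,-0.4],[0,0,-0.3],[0,0,-0.2],[0,0,-0.1]], "dr": [[0,0,0],[0,0,0],[0,0,0],[0,0,0],[0,0,0]]}}

```text
time_s: 17.45
position: [0.5315, -0.1554, 0.181]
eef_rot: [0.763, 0.647, 0.0, 0.0]
contact_force: [0.7, -1.3, -5.4]
opening: 0.0127
grasp_force: 58.7
```

Call:
{"fn": "step_arm", "kwargs": {"grip": [-1,-1,-1,-1,-1], "linear": [[0,0,0],[0,0,0],[0,0,0],[0,0,0],[0,0,0]], "dr": [[0,0,0],[0,0,0],[0,0,0],[0,0,0],[0,0,0]]}}

```text
time_s: 17.95
position: [0.5312, -0.1554, 0.1803]
eef_rot: [0.763, 0.647, -0.0, -0.0]
contact_force: [0.3, -0.7, -5.4]
opening: 0.0131
grasp_force: 58.7
```

Call:
{"fn": "step_arm", "kwargs": {"grip": [-1,-1,-1,-1,-1], "linear": [[0,0,0],[0,0,0],[0,0,0],[0,0,0],[0,0,0]], "dr": [[0,0,0],[0,0,0],[0,0,0],[0,0,0],[0,0,0]]}}

```text
time_s: 18.45
position: [0.5314, -0.1554, 0.1806]
eef_rot: [0.763, 0.647, 0.0, -0.0]
contact_force: [1.1, -0.1, -6.3]
opening: 0.0128
grasp_force: 58.7
```

```bash
python3 to.py .5313 -.1557 .181;python3 - <<'E'
from pc import *
c=cam('wrist');i,d=robot.get_image('wrist');W=cloud(i,d,c[3],c[4],c[:3])
h=cv2.cvtColor(i,cv2.COLOR_RGB2HSV);k=(cv2.inRange(h,(8,180,120),(18,255,255))>0)&(abs(W[...,2]-.2)<.02)&(abs(W[...,0]-.53)<.05)
P=W[k];P=P[P[:,2]>.19];print(len(P),np.linalg.lstsq(np.c_[P[:,1],np.ones(len(P))],P[:,2],rcond=None)[0],np.median(P[:,2]))
g=(cv2.inRange(h,(45,100,50),(80,255,255))>0)&(abs(W[...,2]-.134)<.03)&(abs(W[...,0]-.53)<.09)&(abs(W[...,1]+.145)<.15)
P=W[g];print(len(P),np.linalg.lstsq(np.c_[P[:,:2],np.ones(len(P))],P[:,2],rcond=None)[0],np.median(P[:,2]))
E
```

```text
t 18.45 q [-0.099  0.288  0.371  1.838 -0.12   1.037  0.155] pos [ 0.5314 -0.1554  0.1806] open 0.012795032233449225 F [ 1.1 -0.1 -6.3] M [-0.03 -0.02  0.01] gf 58.721104860305786
tooly az -9.38 zaxis [ 0.  0. -1.] units [-0.012 -0.    -0.018]
9866 [-0.00071864  0.20627556] 0.20637594797863112
6275 [-0.00215495 -0.00725668  0.1357357 ] 0.1344999012295684
```

The module is level (slope under 0.01), still, and its underside is 100 mm above the nest. Handing in.

```bash
python3 -c "
from bench import robot
print(robot.close_job())"
```

```text
the job is handed in; nothing more can be done
None
```

The handwheel is wound open to its stop with the white dot at the green mark, and the job is handed in with the module held level and still by its orange handle, 10 cm above the nest.

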